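Stack a caster wheel set on the assembly stud

ROBOT

A 6-joint arm with a two-finger parallel gripper is mounted at the origin on the work surface. World frame = base frame: x ahead of the robot, y to its left, z up, the work surface at z = 0. Lengths are in m, angles in rad, forces in N, time in s.
With the tool pointing down it reaches from about 0.35 to 0.775 m from the base axis. Payload 7.3 kg.
Tool frame: the origin (TCP) lies at the very end of the fingers, on their centre line; the grasp point (between the pads) lies 19 mm behind it (robot.hold_point_z is the distance from the TCP to the grasp point, in m); z points along the fingers, y is the direction in which the jaws open and shut (so a half turn about z gives the same grasp; the last joint's range is limited). The gripper opens to 92 mm and grips with 3 to 60 N. Pads are 19 mm wide; open, the fingers measure 130 mm over their backs; the gripper's body (75 mm by 190 mm) begins 47 mm behind the grasp point.
Start: joints at [-1.441, 0.342, 1.524, -0, 1.275, -0.146], TCP at [0.143, -0.505, 0.227] pointing down, gripper open.
Joint ranges: [-2.53, 2.53], [-0.77, 2.02], [0.04, 2.7], [-1, 4.14], [0.28, 2.66], [-3.11, 3.11]. Speed limits (rad/s): [2.57, 2.57, 3.14, 3.14, 3.14, 3.14].

INTERFACE

Orientations are given as [roll, pitch, yaw] about the fixed x, y, z axes, in that order (R = Rz(yaw) Ry(pitch) Rx(roll)).
In Python, from cell import monitor, viewer, robot gives the robot as it stands.
- The arm moves only by the tool move_arm, never from a script. Its argument "deltas" is a list of rows, each an object of numbers: "x", "y", "z": the shift along the tool's x, y, z in m; "wx", "wy", "wz": the turn, a rotation vector about the tool's x, y, z in degrees; "hand": the opening, from 0 (shut) to 1 (fully open). In form: [{"x": .., "y": .., "z": .., "wx": .., "wy": .., "wz": .., "hand": ..}, ...]. A call has 1 to 8 rows; each row is the pose to reach, as a shift and turn from the pose commanded when the call began, along the tool's axes at that moment; what a row does not reach only later rows make up. A row lasts 1/8 s, in which the tool goes at most 62.5 mm and 10.7 degrees, less where a joint would pass 70% of its speed; a pose out of reach is approached as far as the arm can. A call with a gripper value outside its range is refused whole. The fingers move at their own pace and stop on an object; "grip_force" is the grip in N (left out, the last holds). Time passes only in rows, so rows that repeat a pose let the fingers close. It gives the time, the measured TCP pose, the force and the opening at its end, in the units of the state.
- monitor.observe(): the state, without advancing time (a new reading comes with each control period).
- viewer.read_camera(name): name is "side" or "top"; returns the picture (384x512x3 uint8, red, green, blue); there is no depth.
- viewer.camera_params(name): a dict with "camera_matrix" (3x3 intrinsics, pixels), "R" (3x3) and "t" (3): a world point X has camera coordinates R X + t. Camera axes: x right, y down, z forward; pixel columns grow to the right and rows downward; lengths in m; the calibration is good to about 2 mm. A picture is of the moment at which its call begins. camera_params takes no time and is no camera call.
- robot.hand_in(): hands the job in, once; it reports no verdict.
The state is a dict: "time": time; "qpos": joint angles; "qvel": joint speeds; "joint_efforts": joint torques, N m; "tool_pos": TCP position; "tool_rot": TCP orientation; "contact_force": force on the tool from outside, world axes, zero at the start; "torque": the same for the moment, N m; "opening": finger opening in m.
Only numpy, scipy, OpenCV 4.12 (cv2) and the standard library are available. Lean on these libraries where they do the work, as an engineer would, in place of code of your own. Each camera call takes 0.05 s, during which the arm holds its last target. There are 200 camera calls.

TASK

Put the caster wheel set together on the taller of the two upright studs: first the square spacer block, then the wheel, then the small round collar, and last the domed cap over the tip of the stud, each threaded on the stud and lying flat on the one below. Let go of everything, and do not knock over or push away the tape roll and the tin that stand among the parts.

Things in the scene. Friction and masses are not known exactly. Their poses are not given: they have to be found in the camera images.
- tall_jig: Assembly jig with the TALL stud, fixed to the bench: a round grey foot 90 mm across and 10 mm thick, with an upright steel stud of 12 mm diameter in its centre that rises 68 mm above the foot (tip 78 mm above the bench; the last 4 mm taper to 6 mm diameter). Origin: centre of the foot's underside, on the bench and on the stud's axis; z up. The set is built here.
- short_jig: The same jig with a SHORT stud, fixed: round grey foot 90 mm across and 10 mm thick, stud 12 mm in diameter that rises only 25 mm above the foot. Origin: centre of the foot's underside; z up. It stays empty.
- spacer_block: Loose square aluminium block, 44 x 44 mm and 22 mm high, with a plain round hole of 20 mm diameter right through its centre. It lies flat on the bench. Origin: centre of the underside, on the hole's axis; x and y square to its sides, z up. About 0.1 kg.
- wheel: Loose caster wheel lying flat: black rubber tyre of 60 mm diameter, 22 mm high, grey hub with a plain hole of 20 mm diameter right through. Origin: centre of the underside, on the axis; z up along the axis. About 0.09 kg.
- collar: Loose small plain steel ring lying flat, 34 mm outside diameter, 14 mm high, with a hole of 20 mm diameter right through. Origin: centre of the underside, on the axis; z up along the axis. About 0.05 kg.
- cap: Loose steel cap standing mouth down, 32 mm in diameter and 22 mm high: the lower 16 mm are a straight round wall, the top is a closed shallow dome. Its blind hole, open below, is 20 mm wide and 12 mm deep. Origin: centre of the underside, on the axis; z up. About 0.04 kg.
- tape_roll: Bystander: a loose roll of brown packing tape lying flat, 100 mm outside diameter, 74 mm opening, 48 mm high. Origin: centre of the underside; z up. Leave it where it is.
- tin: Bystander: a loose closed metal tin standing upright, 76 mm in diameter and 50 mm high. Origin: centre of the underside; z up. Leave it where it is.

How it is judged:
On the way, in this order (a step that is already met when the one before it is completed fails the run):
1. the square spacer block lies flat on the foot of the tall stud (horizontal distance between spacer_block and tall_jig below 0.008 m and z of spacer_block in the frame of tall_jig between 0.007 and 0.013 m and angle between spacer_block's own z axis and vertical below 0.1 rad), for 0.2 s.
2. the wheel lies flat on the spacer block, on the stud (horizontal distance between wheel and tall_jig below 0.008 m and z of wheel in the frame of tall_jig between 0.029 and 0.035 m and angle between wheel's own z axis and vertical below 0.1 rad), for 0.2 s.
3. the collar lies flat on the wheel, on the stud (horizontal distance between collar and tall_jig below 0.008 m and z of collar in the frame of tall_jig between 0.051 and 0.057 m and angle between collar's own z axis and vertical below 0.1 rad), for 0.2 s.
4. the domed cap sits on the collar, over the tip of the stud (horizontal distance between cap and tall_jig below 0.008 m and z of cap in the frame of tall_jig between 0.065 and 0.071 m and angle between cap's own z axis and vertical below 0.1 rad), for 0.2 s.
At the end, for the whole second after the job is handed in: On the tall stud, from below: spacer block, wheel, collar, cap, each with its axis within 8 mm of the stud's, level within 0.1 rad, and its underside within 3 mm of its seat (10, 32, 54 and 68 mm above the bench); all at rest (under 20 mm/s) (all of step 1 and all of step 2 and all of step 3 and all of step 4 and linear speed of each of spacer_block, wheel, collar, cap below 0.02 m/s); the robot touches nothing.
It fails at once if the tape roll is moved by more than 40 mm or tipped (distance of tape_roll from where it was at the start of the episode above 0.04 m or angle between tape_roll's own z axis and vertical above 0.4 rad).
It fails at once if the tin is moved by more than 40 mm or tipped (distance of tin from where it was at the start of the episode above 0.04 m or angle between tin's own z axis and vertical above 0.4 rad).
It also fails if it takes over 131 s, if anything falls off the work surface, if the arm or the gripper's body presses on something with over 40 N, if the wrist force passes 120 N, or if a joint passes its speed limit or range.

## Working session

There is one attempt and no reset: what is moved stays moved. The work goes in short steps, Python scripts to look and compute and a tool call to move; the robot and the scene stay as the last step left them, time stands still between calls to the robot, and variables do not carry over. Pictures are saved under pics/ and viewed, about 12 in all and at most 16, crops included, and the job is handed in when it is done.

Besides the shell and the picture viewer there is one more tool, called after "Call:" by a JSON object that holds its "name" and its "arguments", one argument or row to a line. move_arm: Moves the arm, as the interface text tells. Its arguments: {"type":"object","properties":{"deltas":{"type":"array","items":{"type":"object","properties":{"x":{"type":"number"},"y":{"type":"number"},"z":{"type":"number"},"wx":{"type":"number"},"wy":{"type":"number"},"wz":{"type":"number"},"hand":{"type":"number"}}}},"grip_force":{"type":"number"}},"required":["deltas"]}

```bash
mkdir -p pics; ls; python3 - <<'E'
from cell import monitor, viewer, robot
import cv2, numpy as np
for n in ("top","side"):
    im=viewer.read_camera(n); cv2.imwrite(f"pics/{n}0.png",im[:,:,::-1])
    p=viewer.camera_params(n); print(n,{k:np.round(v,4).tolist() for k,v in p.items()})
print(monitor.observe())
E
```

```text
pics
top {'camera_matrix': [[482.3085, 0.0, 256.8573], [0.0, 482.3085, 195.192], [0.0, 0.0, 1.0]], 'R': [[-0.0251, -0.9995, -0.0194], [-0.9828, 0.0282, -0.1824], [0.1828, 0.0145, -0.983]], 't': [0.0174, 0.544, 1.0553]}
side {'camera_matrix': [[394.7964, 0.0, 254.3162], [0.0, 394.7964, 192.3269], [0.0, 0.0, 1.0]], 'R': [[0.9301, -0.3672, 0.0056], [-0.2028, -0.5264, -0.8257], [0.3061, 0.7669, -0.5641]], 't': [-0.5099, 0.1312, 0.695]}
{'time': 0.1, 'qpos': array([-1.44097650e+00,  3.42619583e-01,  1.52484391e+00, -3.90955251e-05,
        1.27537764e+00, -1.45995946e-01]), 'qvel': array([-0.00077661, -0.00222225, -0.0027217 , -0.00174169, -0.00028008,
        0.00142841]), 'joint_efforts': array([ 1.81027335e-03, -4.32004416e+01, -2.44694620e+01,  7.18646217e-02,
        5.26230584e-02, -3.73600074e-05]), 'tool_pos': array([ 0.14294405, -0.50483077,  0.2261589 ]), 'tool_rot': array([-3.14035201e+00, -1.44636508e-04,  2.75827083e-01]), 'contact_force': array([0.0788853 , 0.56765632, 0.54829689]), 'torque': array([-0.03229889,  0.05560779, -0.01477976]), 'opening': 0.09196583928591674}
```

View pics/top0.png

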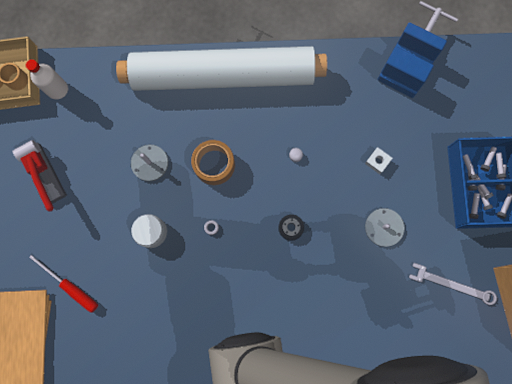

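View pics/side0.png

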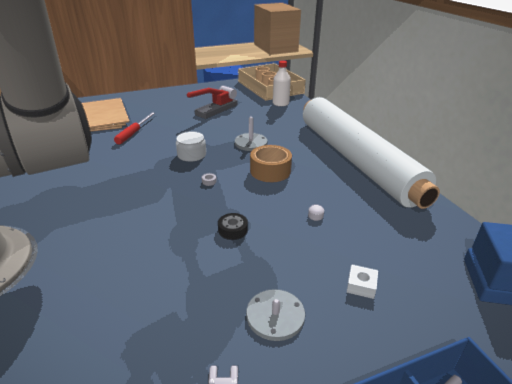

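```bash
cat > h.py <<'E'
from cell import monitor, viewer, robot
import cv2, numpy as np
def P(n):
    p=viewer.camera_params(n); return [np.array(p[k]) for k in("camera_matrix","R","t")]
def proj(n,X):
    K,R,t=P(n); c=np.atleast_2d(X)@R.T+t; c=c@K.T; return c[:,:2]/c[:,2:]
def ground(n,uv,z):
    K,R,t=P(n); d=R.T@np.linalg.solve(K,[*uv,1]); o=-R.T@t; return o+d*(z-o[2])/d[2]
def ring(x,y,z,r,n=48,a0=0):
    a=np.linspace(0,2*np.pi,n,endpoint=False)+a0
    return np.c_[x+r*np.cos(a),y+r*np.sin(a),0*a+z]
E
cat > m.py <<'E'
from h import *
im=cv2.imread("pics/top0.png")[:,:,::-1]; ims=cv2.imread("pics/side0.png")
S={'block':((379,160),(366,416),.022,.0311,4),'wheel':((291,227),None,.022,.030,48),'collar':((212,228),None,.014,.017,48),'cap':((296,155),None,.018,.0155,48),'tall':((150,163),None,.010,.045,48),'short':((385,227),None,.010,.045,48),'tape':((212,161),None,.048,.05,48),'tin':((149,231),None,.05,.038,48)}
tiles=[]
for k,(uv,_,h,r,n) in S.items():
    hsv=cv2.cvtColor(im,cv2.COLOR_RGB2HSV).astype(int)
    B=im.astype(int)
    m=((B[:,:,2]-B[:,:,0])<18)
    if k=='tape': m=(B[:,:,0]-B[:,:,2])>20
    m=m.astype(np.uint8)
    w=np.zeros_like(m); cv2.circle(w,uv,int(r*440)+5,1,-1); m&=w
    if k in('tape',): 
        c,_=cv2.findContours(m,0,1); cv2.drawContours(m,c,-1,1,-1)
    nl,lab,st,ce=cv2.connectedComponentsWithStats(m); i=1+np.argmax(st[1:,4])
    c,_=cv2.findContours((lab==i).astype(np.uint8),0,1); c=max(c,key=cv2.contourArea)
    hull=cv2.convexHull(c); fm=np.zeros_like(m); cv2.drawContours(fm,[hull],-1,1,-1)
    M=cv2.moments(fm,True); cm=np.array([M['m10'],M['m01']])/M['m00']
    a0=0
    if k=='block': a0=np.radians(cv2.minAreaRect(c)[2]); 
    p=ground('top',cm,h/2)[:2]; rect=cv2.minAreaRect(c)
    if k=='block':
        b=cv2.boxPoints(rect); g=[ground('top',q,h)[:2] for q in b]; d=g[1]-g[0]; yaw=np.arctan2(d[1],d[0]); a0=yaw+np.pi/4; print('yaw deg',np.degrees(yaw)%90, [np.linalg.norm(g[j]-g[j-1]).round(4) for j in(1,2)])
    for _ in range(3):
        H=cv2.convexHull(np.r_[proj('top',ring(*p,0,r,n,a0)),proj('top',ring(*p,h,r,n,a0))].astype(np.float32))
        mm=cv2.moments(H); hc=np.array([mm['m10'],mm['m01']])/mm['m00']
        p=p+(ground('top',cm,h/2)-ground('top',hc,h/2))[:2]
    print(k,p.round(4),'area',M['m00'],round(mm['m00']),'reach',np.hypot(*p).round(3),'az',np.degrees(np.arctan2(p[1],p[0])).round(1))
    u=proj('top',[*p,h])[0].round().astype(int); s=5 if r<.04 else 4
    def tile(img,name,s=4,W=24):
        u=proj(name,[*p,h/2])[0].round().astype(int)
        t=img[max(u[1]-W,0):u[1]+W,u[0]-W:u[0]+W]; t=cv2.resize(t,None,fx=s,fy=s,interpolation=cv2.INTER_CUBIC)
        for z,col in((h,(0,0,255)),(0,(0,255,255))):
            q=(proj(name,ring(*p,z,r,n,a0))-(u-W)+.5)*s
            cv2.polylines(t,[q.round().astype(np.int32)],True,col,1)
        return t
    a=np.vstack([tile(im[:,:,::-1].copy(),'top'),tile(ims,'side')]); tiles.append(a)
o=np.vstack([np.hstack(tiles[:4]),np.hstack(tiles[4:])]); print(o.shape)
cv2.imwrite('pics/mos.png',cv2.resize(o,(600,600)) if 0 else o[:, :])
E
python3 m.py; python3 -c "
import cv2;i=cv2.imread('pics/mos.png');print(i.shape);cv2.imwrite('pics/mos1.png',cv2.resize(i,None,fx=.78,fy=.78))"
```

```text
yaw deg 51.00865023853176 [np.float64(0.0494), np.float64(0.0437)]
block [ 0.6274 -0.2891] area 388.0 392 reach 0.691 az -24.7
wheel [ 0.4729 -0.0743] area 522.0 543 reach 0.479 az -8.9
collar [0.4781 0.1132] area 175.0 176 reach 0.491 az 13.3
cap [ 0.6491 -0.0921] area 153.0 151 reach 0.656 az -8.1
tall [0.6401 0.2618] area 1072.0 1093 reach 0.692 az 22.2
short [ 0.4709 -0.3063] area 327.0 1198 reach 0.562 az -33.0
tape [0.6325 0.1059] area 1551.0 1572 reach 0.641 az 9.5
tin [0.4711 0.2543] area 950.0 1021 reach 0.535 az 28.4
(768, 768, 3)
(768, 768, 3)
```

View pics/mos1.png

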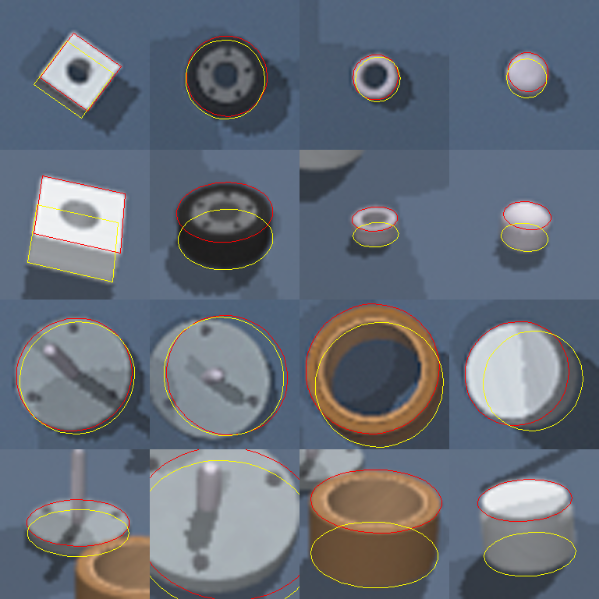

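```bash
cat >> h.py <<'E'
from scipy.spatial.transform import Rotation as Ro
def to(x,y,z,yaw):
    s=monitor.observe(); R=Ro.from_euler('xyz',s['tool_rot']); T=Ro.from_euler('xyz',[np.pi,0,np.radians(yaw)])
    d=R.inv().apply(np.array([x,y,z])-s['tool_pos']); w=np.degrees((R.inv()*T).as_rotvec())
    print('t',round(s['time'],2),'pos',s['tool_pos'].round(4),'open',round(s['opening'],4),'F',s['contact_force'].round(1)); print('d',(d*1000).round(1),'mm  w',w.round(2))
E
python3 -c "
from h import *
to(.6274,-.2891,.10,51)"
```

```text
t 0.1 pos [ 0.1429 -0.5048  0.2262] open 0.092 F [0.1 0.6 0.5]
d [524.9 -75.5 126.3] mm  w [-7.00e-02 -3.00e-02 -3.52e+01]
```

Call:
{"name": "move_arm", "arguments": {
  "deltas": [
    {"x": 0.06,"y": -0.009,"z": 0.0,"wz": -8,"hand": 1},
    {"x": 0.12,"y": -0.017,"z": 0.0,"wz": -16,"hand": 1},
    {"x": 0.18,"y": -0.026,"z": 0.0,"wz": -24,"hand": 1},
    {"x": 0.24,"y": -0.035,"z": 0.0,"wz": -32,"hand": 1},
    {"x": 0.3,"y": -0.043,"z": 0.02,"wz": -35.2,"hand": 1},
    {"x": 0.36,"y": -0.052,"z": 0.04,"wz": -35.2,"hand": 1},
    {"x": 0.42,"y": -0.06,"z": 0.06,"wz": -35.2,"hand": 1},
    {"x": 0.47,"y": -0.068,"z": 0.08,"wz": -35.2,"hand": 1}
  ]
}}

```text
schema error: expected keys x, y, z, wx, wy, wz, hand
```

```bash
python3 -c "
from h import *
to(.6274,-.2891,.10,51)"
```

```text
t 0.1 pos [ 0.1429 -0.5048  0.2262] open 0.092 F [0.1 0.6 0.5]
d [524.9 -75.5 126.3] mm  w [-7.00e-02 -3.00e-02 -3.52e+01]
```

All keys are required; I'll send full rows.

Call:
{"name": "move_arm", "arguments": {
  "deltas": [
    {"x": 0.06,"y": -0.009,"z": 0.0,"wx": 0,"wy": 0,"wz": -8,"hand": 1},
    {"x": 0.12,"y": -0.017,"z": 0.0,"wx": 0,"wy": 0,"wz": -16,"hand": 1},
    {"x": 0.18,"y": -0.026,"z": 0.0,"wx": 0,"wy": 0,"wz": -24,"hand": 1},
    {"x": 0.24,"y": -0.035,"z": 0.0,"wx": 0,"wy": 0,"wz": -32,"hand": 1},
    {"x": 0.3,"y": -0.043,"z": 0.02,"wx": 0,"wy": 0,"wz": -35.2,"hand": 1},
    {"x": 0.36,"y": -0.052,"z": 0.04,"wx": 0,"wy": 0,"wz": -35.2,"hand": 1},
    {"x": 0.42,"y": -0.06,"z": 0.06,"wx": 0,"wy": 0,"wz": -35.2,"hand": 1},
    {"x": 0.47,"y": -0.068,"z": 0.08,"wx": 0,"wy": 0,"wz": -35.2,"hand": 1}
  ]
}}

```text
time: 1.1
tool_pos: [0.5784, -0.3106, 0.1457]
tool_rot: [-3.141, 0.0, 0.891]
contact_force: [1.1, -0.8, 1.0]
opening: 0.0916
```

```bash
python3 -c "
from h import *
to(.6274,-.2891,.08,51)"
```

```text
t 1.1 pos [ 0.5784 -0.3106  0.1457] open 0.0916 F [ 1.1 -0.8  1. ]
d [47.5 24.6 65.7] mm  w [-0.01  0.01  0.03]
```

Call:
{"name": "move_arm", "arguments": {
  "deltas": [
    {"x": 0.0475,"y": 0.0246,"z": 0.02,"wx": 0,"wy": 0,"wz": 0,"hand": 1},
    {"x": 0.0475,"y": 0.0246,"z": 0.065,"wx": 0,"wy": 0,"wz": 0,"hand": 1},
    {"x": 0.0475,"y": 0.0246,"z": 0.065,"wx": 0,"wy": 0,"wz": 0,"hand": 1}
  ]
}}

```text
time: 1.48
tool_pos: [0.6234, -0.2882, 0.0769]
tool_rot: [-3.132, 0.002, 0.891]
contact_force: [0.2, 0.7, -0.3]
opening: 0.092
```

```bash
cat > look.py <<'E'
import sys
from h import *
# look.py name x y z  : crops from both cameras around the world point, with TCP cross
name=sys.argv[1]; c=[float(v) for v in sys.argv[2:5]]
out=[]
for n in('top','side'):
    im=viewer.read_camera(n)[:,:,::-1].copy(); cv2.imwrite(f'pics/{name}_{n}.png',im)
    u=proj(n,c)[0].round().astype(int); W=40; u=np.clip(u,W,[511-W,383-W])
    t=cv2.resize(im[u[1]-W:u[1]+W,u[0]-W:u[0]+W],None,fx=5,fy=5,interpolation=cv2.INTER_CUBIC)
    for a in sys.argv[5:]:
        x,y,z,r=map(float,a.split(',')); q=(proj(n,ring(x,y,z,r))-(u-W)+.5)*5
        cv2.polylines(t,[q.round().astype(np.int32)],True,(0,0,255),1)
    out.append(t)
cv2.imwrite(f'pics/{name}.png',np.hstack(out))
E
python3 look.py a1 .6274 -.2891 .04; python3 -c "
from h import *
to(.6274,-.2891,.008,51)"
```

```text
t 1.57 pos [ 0.6255 -0.2907  0.0823] open 0.0918 F [ 0.  -0.1  1.7]
d [ 2.5  0.5 74.3] mm  w [-0.01  0.01 -0.03]
```

View pics/a1.png

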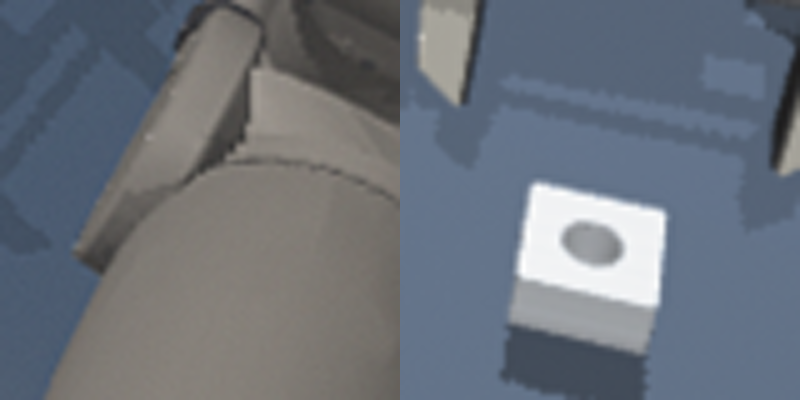

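Call:
{"name": "move_arm", "arguments": {
  "deltas": [
    {"x": 0.002,"y": 0.0005,"z": 0.03,"wx": 0,"wy": 0,"wz": 0,"hand": 1},
    {"x": 0.002,"y": 0.0005,"z": 0.06,"wx": 0,"wy": 0,"wz": 0,"hand": 1},
    {"x": 0.002,"y": 0.0005,"z": 0.074,"wx": 0,"wy": 0,"wz": 0,"hand": 1},
    {"x": 0.002,"y": 0.0005,"z": 0.074,"wx": 0,"wy": 0,"wz": 0,"hand": 1},
    {"x": 0.002,"y": 0.0005,"z": 0.074,"wx": 0,"wy": 0,"wz": 0,"hand": 0.3},
    {"x": 0.002,"y": 0.0005,"z": 0.074,"wx": 0,"wy": 0,"wz": 0,"hand": 0.3},
    {"x": 0.002,"y": 0.0005,"z": 0.074,"wx": 0,"wy": 0,"wz": 0,"hand": 0.3},
    {"x": 0.002,"y": 0.0005,"z": 0.074,"wx": 0,"wy": 0,"wz": 0,"hand": 0.3}
  ],
  "grip_force": 20
}}

```text
time: 2.58
tool_pos: [0.6275, -0.2891, 0.008]
tool_rot: [3.141, 0.0, 0.89]
contact_force: [0.4, 0.4, -0.5]
opening: 0.0564
```

```bash
python3 -c "
from h import *
to(.6274,-.2891,.15,51);to(.6401,.2618,.15,51)"
```

```text
t 2.58 pos [ 0.6275 -0.2891  0.008 ] open 0.0564 F [ 0.4  0.4 -0.5]
d [  -0.   -0. -142.] mm  w [0.02 0.   0.  ]
t 2.58 pos [ 0.6275 -0.2891  0.008 ] open 0.0564 F [ 0.4  0.4 -0.5]
d [ 436.1 -336.8 -142.1] mm  w [0.02 0.   0.  ]
```

Fingers still closing.

Call:
{"name": "move_arm", "arguments": {
  "deltas": [
    {"x": 0,"y": 0,"z": 0,"wx": 0,"wy": 0,"wz": 0,"hand": 0.3},
    {"x": 0,"y": 0,"z": 0,"wx": 0,"wy": 0,"wz": 0,"hand": 0.3},
    {"x": 0,"y": 0,"z": 0,"wx": 0,"wy": 0,"wz": 0,"hand": 0.3},
    {"x": 0,"y": 0,"z": 0,"wx": 0,"wy": 0,"wz": 0,"hand": 0.3},
    {"x": 0,"y": 0,"z": -0.03,"wx": 0,"wy": 0,"wz": 0,"hand": 0.3},
    {"x": 0,"y": 0,"z": -0.07,"wx": 0,"wy": 0,"wz": 0,"hand": 0.3},
    {"x": 0,"y": 0,"z": -0.12,"wx": 0,"wy": 0,"wz": 0,"hand": 0.3},
    {"x": 0,"y": 0,"z": -0.142,"wx": 0,"wy": 0,"wz": 0,"hand": 0.3}
  ]
}}

```text
time: 3.58
tool_pos: [0.6284, -0.2897, 0.1532]
tool_rot: [3.137, -0.001, 0.89]
contact_force: [0.1, 0.4, -1.9]
opening: 0.0436
```

Call:
{"name": "move_arm", "arguments": {
  "deltas": [
    {"x": 0.045,"y": -0.035,"z": 0,"wx": 0,"wy": 0,"wz": 0,"hand": 0.3},
    {"x": 0.09,"y": -0.07,"z": 0,"wx": 0,"wy": 0,"wz": 0,"hand": 0.3},
    {"x": 0.135,"y": -0.105,"z": 0,"wx": 0,"wy": 0,"wz": 0,"hand": 0.3},
    {"x": 0.18,"y": -0.14,"z": 0,"wx": 0,"wy": 0,"wz": 0,"hand": 0.3},
    {"x": 0.225,"y": -0.174,"z": 0,"wx": 0,"wy": 0,"wz": 0,"hand": 0.3},
    {"x": 0.27,"y": -0.209,"z": 0,"wx": 0,"wy": 0,"wz": 0,"hand": 0.3},
    {"x": 0.315,"y": -0.244,"z": 0,"wx": 0,"wy": 0,"wz": 0,"hand": 0.3},
    {"x": 0.36,"y": -0.279,"z": 0,"wx": 0,"wy": 0,"wz": 0,"hand": 0.3}
  ]
}}

```text
time: 4.58
tool_pos: [0.6368, 0.1681, 0.1494]
tool_rot: [-3.142, 0.0, 0.89]
contact_force: [0.7, -1.2, -0.9]
opening: 0.0437
```

Call:
{"name": "move_arm", "arguments": {
  "deltas": [
    {"x": 0.04,"y": -0.03,"z": 0,"wx": 0,"wy": 0,"wz": 0,"hand": 0.3},
    {"x": 0.076,"y": -0.058,"z": 0,"wx": 0,"wy": 0,"wz": 0,"hand": 0.3},
    {"x": 0.076,"y": -0.058,"z": 0.02,"wx": 0,"wy": 0,"wz": 0,"hand": 0.3},
    {"x": 0.076,"y": -0.058,"z": 0.04,"wx": 0,"wy": 0,"wz": 0,"hand": 0.3},
    {"x": 0.076,"y": -0.058,"z": 0.05,"wx": 0,"wy": 0,"wz": 0,"hand": 0.3},
    {"x": 0.076,"y": -0.058,"z": 0.05,"wx": 0,"wy": 0,"wz": 0,"hand": 0.3}
  ]
}}

```text
time: 5.32
tool_pos: [0.6395, 0.2615, 0.0988]
tool_rot: [-3.141, 0.001, 0.89]
contact_force: [-0.1, -0.2, -0.8]
opening: 0.0441
```

```bash
python3 -c "
from h import *
to(.6401,.2618,.098,51)"; python3 look.py a2 .64 .262 .08 .6401,.2618,.078,.003 .6401,.2618,.010,.045 .6401,.2618,.01,.006
```

```text
t 5.33 pos [0.6395 0.2615 0.0988] open 0.0441 F [-0.1 -0.2 -0.8]
d [0.6 0.3 0.8] mm  w [-0.05  0.08 -0.01]
```

View pics/a2.png

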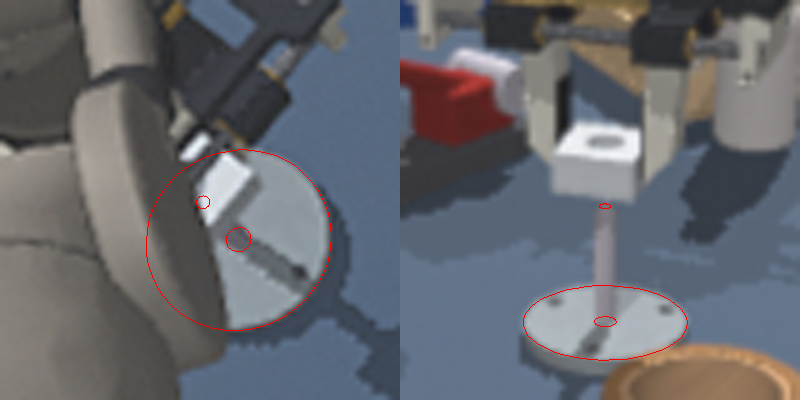

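Call:
{"name": "move_arm", "arguments": {
  "deltas": [
    {"x": 0.0005,"y": 0,"z": 0.015,"wx": 0,"wy": 0,"wz": 0,"hand": 0.3},
    {"x": 0.0005,"y": 0,"z": 0.03,"wx": 0,"wy": 0,"wz": 0,"hand": 0.3},
    {"x": 0.0005,"y": 0,"z": 0.045,"wx": 0,"wy": 0,"wz": 0,"hand": 0.3},
    {"x": 0.0005,"y": 0,"z": 0.06,"wx": 0,"wy": 0,"wz": 0,"hand": 0.3},
    {"x": 0.0005,"y": 0,"z": 0.07,"wx": 0,"wy": 0,"wz": 0,"hand": 0.3},
    {"x": 0.0005,"y": 0,"z": 0.077,"wx": 0,"wy": 0,"wz": 0,"hand": 0.3},
    {"x": 0.0005,"y": 0,"z": 0.079,"wx": 0,"wy": 0,"wz": 0,"hand": 0.3},
    {"x": 0.0005,"y": 0,"z": 0.08,"wx": 0,"wy": 0,"wz": 0,"hand": 0.3}
  ]
}}

```text
time: 6.42
tool_pos: [0.6404, 0.2623, 0.02]
tool_rot: [3.141, -0.001, 0.89]
contact_force: [0.1, -1.0, -1.3]
opening: 0.0436
```

Call:
{"name": "move_arm", "arguments": {
  "deltas": [
    {"x": 0,"y": 0,"z": 0.001,"wx": 0,"wy": 0,"wz": 0,"hand": 0.3},
    {"x": 0,"y": 0,"z": 0.001,"wx": 0,"wy": 0,"wz": 0,"hand": 0.3},
    {"x": 0,"y": 0,"z": 0.001,"wx": 0,"wy": 0,"wz": 0,"hand": 0.75},
    {"x": 0,"y": 0,"z": 0.001,"wx": 0,"wy": 0,"wz": 0,"hand": 0.75},
    {"x": 0,"y": 0,"z": 0.001,"wx": 0,"wy": 0,"wz": 0,"hand": 0.75},
    {"x": 0,"y": 0,"z": 0.001,"wx": 0,"wy": 0,"wz": 0,"hand": 0.75},
    {"x": 0,"y": 0,"z": 0.001,"wx": 0,"wy": 0,"wz": 0,"hand": 0.75},
    {"x": 0,"y": 0,"z": 0.001,"wx": 0,"wy": 0,"wz": 0,"hand": 0.75}
  ]
}}

```text
time: 7.42
tool_pos: [0.6402, 0.2622, 0.0187]
tool_rot: [3.142, 0.0, 0.89]
contact_force: [0.3, 0.9, -0.8]
opening: 0.0689
```

```bash
python3 -c "
from h import *
to(.6401,.2618,.16,51);to(.4729,-.0743,.16,51)"
```

```text
t 7.42 pos [0.6402 0.2622 0.0187] open 0.0689 F [ 0.3  0.9 -0.8]
d [  -0.4    0.2 -141.3] mm  w [0. 0. 0.]
t 7.42 pos [0.6402 0.2622 0.0187] open 0.0689 F [ 0.3  0.9 -0.8]
d [-366.8   81.8 -141.3] mm  w [0. 0. 0.]
```

Call:
{"name": "move_arm", "arguments": {
  "deltas": [
    {"x": 0,"y": 0,"z": -0.05,"wx": 0,"wy": 0,"wz": 0,"hand": 0.75},
    {"x": 0,"y": 0,"z": -0.1,"wx": 0,"wy": 0,"wz": 0,"hand": 1},
    {"x": -0.03,"y": 0.008,"z": -0.14,"wx": 0,"wy": 0,"wz": 0,"hand": 1},
    {"x": -0.09,"y": 0.02,"z": -0.14,"wx": 0,"wy": 0,"wz": 0,"hand": 1},
    {"x": -0.15,"y": 0.034,"z": -0.14,"wx": 0,"wy": 0,"wz": 0,"hand": 1},
    {"x": -0.21,"y": 0.047,"z": -0.14,"wx": 0,"wy": 0,"wz": 0,"hand": 1},
    {"x": -0.27,"y": 0.06,"z": -0.14,"wx": 0,"wy": 0,"wz": 0,"hand": 1},
    {"x": -0.32,"y": 0.072,"z": -0.14,"wx": 0,"wy": 0,"wz": 0,"hand": 1}
  ]
}}

```text
time: 8.43
tool_pos: [0.4936, -0.0335, 0.159]
tool_rot: [3.141, -0.0, 0.89]
contact_force: [1.1, -0.8, 0.3]
opening: 0.092
```

```bash
python3 look.py a3 .64 .262 .03 .6401,.2618,.032,.010 .6401,.2618,.010,.045;python3 -c "
from h import *
to(.4729,-.0743,.007,51)"
```

```text
t 8.53 pos [ 0.4929 -0.0354  0.159 ] open 0.0916 F [-0.2  0.7 -0.3]
d [-42.6   9.1 152.1] mm  w [ 0.01  0.08 -0.26]
```

View pics/a3.png

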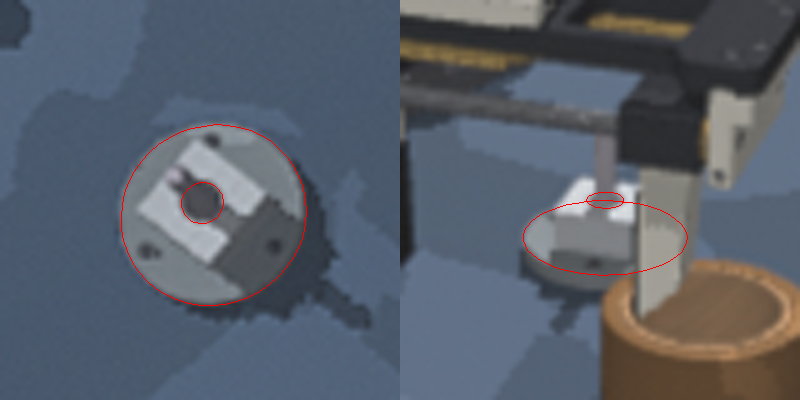

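Block sits flat on the foot; top view shows it around (202,200) in the crop, where the drawn hole circle matches. Next the wheel.

Call:
{"name": "move_arm", "arguments": {
  "deltas": [
    {"x": -0.0425,"y": 0.009,"z": 0.03,"wx": 0,"wy": 0,"wz": 0,"hand": 1},
    {"x": -0.0425,"y": 0.009,"z": 0.08,"wx": 0,"wy": 0,"wz": 0,"hand": 1},
    {"x": -0.0425,"y": 0.009,"z": 0.1,"wx": 0,"wy": 0,"wz": 0,"hand": 1},
    {"x": -0.0425,"y": 0.009,"z": 0.1,"wx": 0,"wy": 0,"wz": 0,"hand": 1}
  ]
}}

```text
time: 9.02
tool_pos: [0.4744, -0.0698, 0.0576]
tool_rot: [-3.139, 0.001, 0.89]
contact_force: [0.4, -0.0, 0.4]
opening: 0.0919
```

```bash
python3 -c "
from h import *
to(.4729,-.0743,.007,51)"
```

```text
t 9.03 pos [ 0.4744 -0.0698  0.0576] open 0.0919 F [ 0.4 -0.   0.4]
d [-4.3  1.8 50.6] mm  w [-0.16  0.06  0.02]
```

Call:
{"name": "move_arm", "arguments": {
  "deltas": [
    {"x": -0.0043,"y": 0.0018,"z": 0.02,"wx": 0,"wy": 0,"wz": 0,"hand": 1},
    {"x": -0.0043,"y": 0.0018,"z": 0.0505,"wx": 0,"wy": 0,"wz": 0,"hand": 1},
    {"x": -0.0043,"y": 0.0018,"z": 0.0505,"wx": 0,"wy": 0,"wz": 0,"hand": 1},
    {"x": -0.0043,"y": 0.0018,"z": 0.0505,"wx": 0,"wy": 0,"wz": 0,"hand": 0.45},
    {"x": -0.0043,"y": 0.0018,"z": 0.0505,"wx": 0,"wy": 0,"wz": 0,"hand": 0.45},
    {"x": -0.0043,"y": 0.0018,"z": 0.0505,"wx": 0,"wy": 0,"wz": 0,"hand": 0.45},
    {"x": -0.0043,"y": 0.0018,"z": 0.0505,"wx": 0,"wy": 0,"wz": 0,"hand": 0.45},
    {"x": -0.0043,"y": 0.0018,"z": 0.0505,"wx": 0,"wy": 0,"wz": 0,"hand": 0.45}
  ]
}}

```text
time: 10.02
tool_pos: [0.4737, -0.0749, 0.0087]
tool_rot: [3.141, -0.0, 0.89]
contact_force: [-1.5, 0.5, 6.3]
opening: 0.0586
```

Call:
{"name": "move_arm", "arguments": {
  "deltas": [
    {"x": 0,"y": 0,"z": 0,"wx": 0,"wy": 0,"wz": 0,"hand": 0.45},
    {"x": 0,"y": 0,"z": 0,"wx": 0,"wy": 0,"wz": 0,"hand": 0.45},
    {"x": 0,"y": 0,"z": 0,"wx": 0,"wy": 0,"wz": 0,"hand": 0.45},
    {"x": 0,"y": 0,"z": 0,"wx": 0,"wy": 0,"wz": 0,"hand": 0.45},
    {"x": 0,"y": 0,"z": -0.03,"wx": 0,"wy": 0,"wz": 0,"hand": 0.45},
    {"x": 0,"y": 0,"z": -0.08,"wx": 0,"wy": 0,"wz": 0,"hand": 0.45},
    {"x": 0,"y": 0,"z": -0.14,"wx": 0,"wy": 0,"wz": 0,"hand": 0.45},
    {"x": 0,"y": 0,"z": -0.14,"wx": 0,"wy": 0,"wz": 0,"hand": 0.45}
  ]
}}

```text
time: 11.02
tool_pos: [0.4763, -0.0758, 0.1523]
tool_rot: [3.133, -0.003, 0.89]
contact_force: [0.3, 0.1, -0.9]
opening: 0.0585
```

```bash
python3 -c "
from h import *
to(.6401,.2618,.15,51)"
```

```text
t 11.03 pos [ 0.4763 -0.0758  0.1523] open 0.0585 F [ 0.3  0.1 -0.9]
d [365.4 -85.1   2.8] mm  w [ 0.51 -0.19  0.01]
```

Call:
{"name": "move_arm", "arguments": {
  "deltas": [
    {"x": 0.06,"y": -0.014,"z": 0,"wx": 0,"wy": 0,"wz": 0,"hand": 0.45},
    {"x": 0.12,"y": -0.028,"z": 0,"wx": 0,"wy": 0,"wz": 0,"hand": 0.45},
    {"x": 0.18,"y": -0.042,"z": 0,"wx": 0,"wy": 0,"wz": 0,"hand": 0.45},
    {"x": 0.24,"y": -0.056,"z": 0,"wx": 0,"wy": 0,"wz": 0,"hand": 0.45},
    {"x": 0.3,"y": -0.07,"z": 0,"wx": 0,"wy": 0,"wz": 0,"hand": 0.45},
    {"x": 0.35,"y": -0.082,"z": 0,"wx": 0,"wy": 0,"wz": 0,"hand": 0.45},
    {"x": 0.3665,"y": -0.0855,"z": 0.02,"wx": 0,"wy": 0,"wz": 0,"hand": 0.45},
    {"x": 0.3665,"y": -0.0855,"z": 0.04,"wx": 0,"wy": 0,"wz": 0,"hand": 0.45}
  ]
}}

```text
time: 12.02
tool_pos: [0.6372, 0.2652, 0.1049]
tool_rot: [-3.14, 0.002, 0.892]
contact_force: [-0.2, -0.5, -2.9]
opening: 0.0584
```

Call:
{"name": "move_arm", "arguments": {
  "deltas": [
    {"x": 0,"y": 0,"z": 0.01,"wx": 0,"wy": 0,"wz": 0,"hand": 0.45},
    {"x": 0,"y": 0,"z": 0.01,"wx": 0,"wy": 0,"wz": 0,"hand": 0.45}
  ]
}}

```text
time: 12.28
tool_pos: [0.6371, 0.2631, 0.0965]
tool_rot: [-3.14, 0.003, 0.89]
contact_force: [-0.2, -0.2, -1.8]
opening: 0.0588
```

```bash
python3 -c "
from h import *
to(.6401,.2618,.1,51)"; python3 look.py a4 .64 .262 .08 .6401,.2618,.078,.003 .6401,.2618,.115,.010 .6401,.2618,.115,.03
```

```text
t 12.28 pos [0.6371 0.2631 0.0965] open 0.0588 F [-0.2 -0.2 -1.8]
d [ 0.9  3.2 -3.6] mm  w [-0.1   0.15 -0.02]
```

View pics/a4.png

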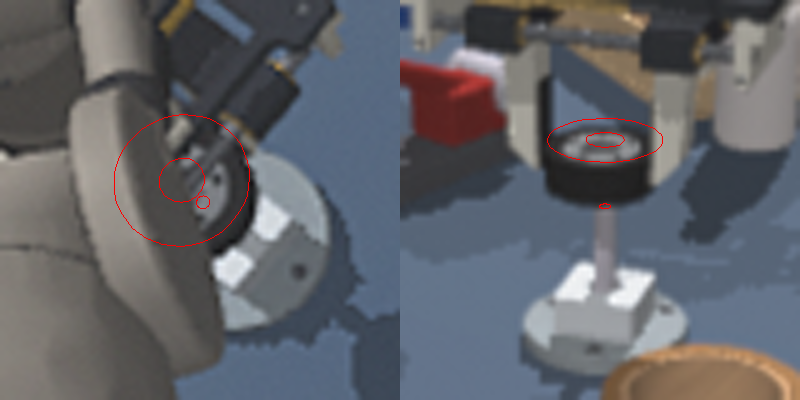

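Call:
{"name": "move_arm", "arguments": {
  "deltas": [
    {"x": 0.001,"y": 0.003,"z": -0.002,"wx": 0,"wy": 0,"wz": 0,"hand": 0.45},
    {"x": 0.001,"y": 0.003,"z": -0.002,"wx": 0,"wy": 0,"wz": 0,"hand": 0.45},
    {"x": 0.001,"y": 0.003,"z": -0.002,"wx": 0,"wy": 0,"wz": 0,"hand": 0.45}
  ]
}}

```text
time: 12.75
tool_pos: [0.641, 0.2625, 0.1006]
tool_rot: [3.141, -0.001, 0.89]
contact_force: [0.1, 0.0, -1.7]
opening: 0.0585
```

```bash
python3 -c "
from h import *
to(.6401,.2618,.041,51)"; python3 look.py a5 .64 .262 .08 .6401,.2618,.078,.003 .6401,.2618,.112,.010 .6401,.2618,.112,.03 
```

```text
t 12.75 pos [0.641  0.2625 0.1006] open 0.0585 F [ 0.1  0.  -1.7]
d [-1.2 -0.2 59.6] mm  w [ 0.02 -0.03 -0.01]
```

View pics/a5.png

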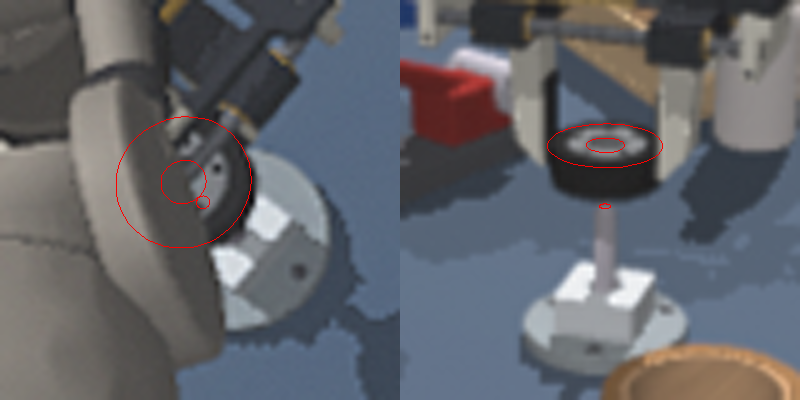

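Wheel top ellipse coincides with the drawn one around (605,145) over the stud tip (605,206). Lower.

Call:
{"name": "move_arm", "arguments": {
  "deltas": [
    {"x": -0.001,"y": 0,"z": 0.012,"wx": 0,"wy": 0,"wz": 0,"hand": 0.45},
    {"x": -0.001,"y": 0,"z": 0.024,"wx": 0,"wy": 0,"wz": 0,"hand": 0.45},
    {"x": -0.001,"y": 0,"z": 0.036,"wx": 0,"wy": 0,"wz": 0,"hand": 0.45},
    {"x": -0.001,"y": 0,"z": 0.048,"wx": 0,"wy": 0,"wz": 0,"hand": 0.45},
    {"x": -0.001,"y": 0,"z": 0.054,"wx": 0,"wy": 0,"wz": 0,"hand": 0.45},
    {"x": -0.001,"y": 0,"z": 0.058,"wx": 0,"wy": 0,"wz": 0,"hand": 0.45},
    {"x": -0.001,"y": 0,"z": 0.058,"wx": 0,"wy": 0,"wz": 0,"hand": 0.45},
    {"x": -0.001,"y": 0,"z": 0.058,"wx": 0,"wy": 0,"wz": 0,"hand": 0.45}
  ]
}}

```text
time: 13.85
tool_pos: [0.6405, 0.2619, 0.0427]
tool_rot: [3.141, -0.001, 0.89]
contact_force: [-0.0, 0.4, -1.0]
opening: 0.0586
```

Call:
{"name": "move_arm", "arguments": {
  "deltas": [
    {"x": 0,"y": 0,"z": 0.001,"wx": 0,"wy": 0,"wz": 0,"hand": 0.45},
    {"x": 0,"y": 0,"z": 0.001,"wx": 0,"wy": 0,"wz": 0,"hand": 0.9},
    {"x": 0,"y": 0,"z": 0.001,"wx": 0,"wy": 0,"wz": 0,"hand": 0.9},
    {"x": 0,"y": 0,"z": 0.001,"wx": 0,"wy": 0,"wz": 0,"hand": 0.9},
    {"x": 0,"y": 0,"z": 0.001,"wx": 0,"wy": 0,"wz": 0,"hand": 0.9},
    {"x": 0,"y": 0,"z": 0.001,"wx": 0,"wy": 0,"wz": 0,"hand": 0.9},
    {"x": 0,"y": 0,"z": 0.001,"wx": 0,"wy": 0,"wz": 0,"hand": 0.9},
    {"x": 0,"y": 0,"z": 0.001,"wx": 0,"wy": 0,"wz": 0,"hand": 0.9}
  ]
}}

```text
time: 14.85
tool_pos: [0.6402, 0.2618, 0.0412]
tool_rot: [3.142, 0.0, 0.89]
contact_force: [-0.2, 0.7, 0.2]
opening: 0.0826
```

```bash
python3 -c "
from h import *
to(.6401,.2618,.16,51); to(.4781,.1132,.16,51)"
```

```text
t 14.85 pos [0.6402 0.2618 0.0412] open 0.0826 F [-0.2  0.7  0.2]
d [-1.000e-01 -1.000e-01 -1.188e+02] mm  w [0. 0. 0.]
t 14.85 pos [0.6402 0.2618 0.0412] open 0.0826 F [-0.2  0.7  0.2]
d [-217.5  -32.5 -118.8] mm  w [0. 0. 0.]
```

Call:
{"name": "move_arm", "arguments": {
  "deltas": [
    {"x": 0,"y": 0,"z": -0.05,"wx": 0,"wy": 0,"wz": 0,"hand": 0.9},
    {"x": 0,"y": 0,"z": -0.1,"wx": 0,"wy": 0,"wz": 0,"hand": 0.8},
    {"x": -0.03,"y": -0.005,"z": -0.118,"wx": 0,"wy": 0,"wz": 0,"hand": 0.8},
    {"x": -0.09,"y": -0.014,"z": -0.118,"wx": 0,"wy": 0,"wz": 0,"hand": 0.8},
    {"x": -0.15,"y": -0.023,"z": -0.118,"wx": 0,"wy": 0,"wz": 0,"hand": 0.8},
    {"x": -0.2,"y": -0.03,"z": -0.11,"wx": 0,"wy": 0,"wz": 0,"hand": 0.8},
    {"x": -0.2175,"y": -0.0325,"z": -0.07,"wx": 0,"wy": 0,"wz": 0,"hand": 0.8},
    {"x": -0.2175,"y": -0.0325,"z": -0.03,"wx": 0,"wy": 0,"wz": 0,"hand": 0.8}
  ]
}}

```text
time: 15.85
tool_pos: [0.4776, 0.1123, 0.0713]
tool_rot: [3.14, -0.001, 0.889]
contact_force: [0.0, 0.8, -0.5]
opening: 0.0732
```

```bash
python3 look.py a6 .64 .262 .05 .6401,.2618,.054,.010 .6401,.2618,.054,.03; python3 -c "
from h import *
to(.4781,.1132,.004,51)"
```

```text
t 15.95 pos [0.4754 0.1127 0.0685] open 0.0734 F [-0.4  0.6 -0.7]
d [ 2.4  2.1 64.4] mm  w [-0.28  0.28 -0.04]
```

View pics/a6.png

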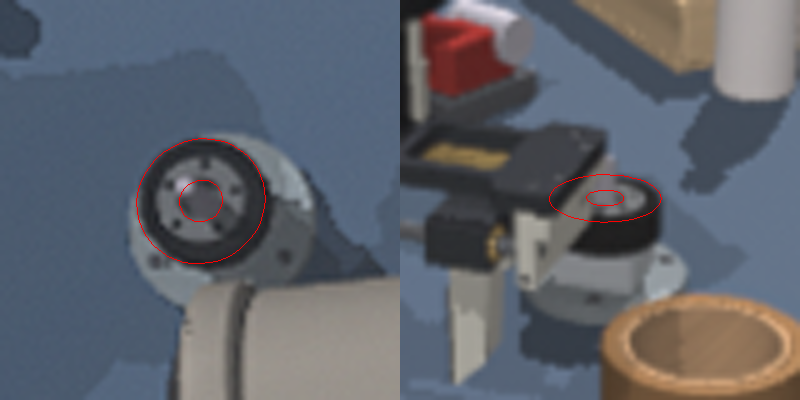

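Call:
{"name": "move_arm", "arguments": {
  "deltas": [
    {"x": 0,"y": 0,"z": 0.03,"wx": 0,"wy": 0,"wz": 0,"hand": 0.8},
    {"x": 0,"y": 0,"z": 0.05,"wx": 0,"wy": 0,"wz": 0,"hand": 0.8},
    {"x": 0,"y": 0,"z": 0.05,"wx": 0,"wy": 0,"wz": 0,"hand": 0.8},
    {"x": 0,"y": 0,"z": 0.05,"wx": 0,"wy": 0,"wz": 0,"hand": 0.8}
  ]
}}

```text
time: 16.45
tool_pos: [0.4792, 0.1134, 0.0226]
tool_rot: [3.14, -0.001, 0.89]
contact_force: [0.4, 0.7, 0.4]
opening: 0.0739
```

```bash
python3 -c "
from h import *
to(.4781,.1132,.004,51)"
```

```text
t 16.45 pos [0.4792 0.1134 0.0226] open 0.0739 F [0.4 0.7 0.4]
d [-0.9 -0.7 18.6] mm  w [ 0.09 -0.08  0.02]
```

Call:
{"name": "move_arm", "arguments": {
  "deltas": [
    {"x": 0,"y": 0,"z": 0.01,"wx": 0,"wy": 0,"wz": 0,"hand": 0.8},
    {"x": 0,"y": 0,"z": 0.017,"wx": 0,"wy": 0,"wz": 0,"hand": 0.8},
    {"x": 0,"y": 0,"z": 0.017,"wx": 0,"wy": 0,"wz": 0,"hand": 0.8},
    {"x": 0,"y": 0,"z": 0.017,"wx": 0,"wy": 0,"wz": 0,"hand": 0.2},
    {"x": 0,"y": 0,"z": 0.017,"wx": 0,"wy": 0,"wz": 0,"hand": 0.2},
    {"x": 0,"y": 0,"z": 0.017,"wx": 0,"wy": 0,"wz": 0,"hand": 0.2},
    {"x": 0,"y": 0,"z": 0.017,"wx": 0,"wy": 0,"wz": 0,"hand": 0.2},
    {"x": 0,"y": 0,"z": 0.017,"wx": 0,"wy": 0,"wz": 0,"hand": 0.2}
  ]
}}

```text
time: 17.45
tool_pos: [0.4781, 0.1132, 0.0043]
tool_rot: [3.141, -0.0, 0.89]
contact_force: [0.5, -0.4, 0.1]
opening: 0.0325
```

Call:
{"name": "move_arm", "arguments": {
  "deltas": [
    {"x": 0,"y": 0,"z": 0,"wx": 0,"wy": 0,"wz": 0,"hand": 0.2},
    {"x": 0,"y": 0,"z": 0,"wx": 0,"wy": 0,"wz": 0,"hand": 0.2},
    {"x": 0,"y": 0,"z": 0,"wx": 0,"wy": 0,"wz": 0,"hand": 0.2},
    {"x": 0,"y": 0,"z": 0,"wx": 0,"wy": 0,"wz": 0,"hand": 0.2}
  ]
}}

```text
time: 17.95
tool_pos: [0.4781, 0.1132, 0.0042]
tool_rot: [3.141, 0.0, 0.89]
contact_force: [-1.1, -0.1, 1.1]
opening: 0.0322
```

Call:
{"name": "move_arm", "arguments": {
  "deltas": [
    {"x": 0,"y": 0,"z": -0.04,"wx": 0,"wy": 0,"wz": 0,"hand": 0.2},
    {"x": 0,"y": 0,"z": -0.1,"wx": 0,"wy": 0,"wz": 0,"hand": 0.2},
    {"x": 0.03,"y": 0.005,"z": -0.145,"wx": 0,"wy": 0,"wz": 0,"hand": 0.2},
    {"x": 0.09,"y": 0.0135,"z": -0.145,"wx": 0,"wy": 0,"wz": 0,"hand": 0.2},
    {"x": 0.15,"y": 0.0225,"z": -0.145,"wx": 0,"wy": 0,"wz": 0,"hand": 0.2},
    {"x": 0.2,"y": 0.03,"z": -0.145,"wx": 0,"wy": 0,"wz": 0,"hand": 0.2},
    {"x": 0.2175,"y": 0.0325,"z": -0.13,"wx": 0,"wy": 0,"wz": 0,"hand": 0.2},
    {"x": 0.2175,"y": 0.0325,"z": -0.115,"wx": 0,"wy": 0,"wz": 0,"hand": 0.2}
  ]
}}

```text
time: 18.95
tool_pos: [0.6402, 0.2625, 0.1174]
tool_rot: [-3.141, 0.001, 0.891]
contact_force: [-1.4, -0.6, -1.2]
opening: 0.0323
```

Call:
{"name": "move_arm", "arguments": {
  "deltas": [
    {"x": 0,"y": 0,"z": 0.02,"wx": 0,"wy": 0,"wz": 0,"hand": 0.2},
    {"x": 0,"y": 0,"z": 0.02,"wx": 0,"wy": 0,"wz": 0,"hand": 0.2},
    {"x": 0,"y": 0,"z": 0.02,"wx": 0,"wy": 0,"wz": 0,"hand": 0.2},
    {"x": 0,"y": 0,"z": 0.02,"wx": 0,"wy": 0,"wz": 0,"hand": 0.2}
  ]
}}

```text
time: 19.45
tool_pos: [0.6406, 0.2617, 0.1004]
tool_rot: [3.14, -0.001, 0.89]
contact_force: [0.1, -0.3, -0.5]
opening: 0.0326
```

```bash
python3 -c "
from h import *
to(.6401,.2618,.058,51)"; python3 look.py a7 .64 .262 .08 .6401,.2618,.078,.003 .6401,.2618,.110,.010 .6401,.2618,.110,.017
```

```text
t 19.45 pos [0.6406 0.2617 0.1004] open 0.0326 F [ 0.1 -0.3 -0.5]
d [-0.3 -0.5 42.4] mm  w [ 0.06 -0.08 -0.01]
```

View pics/a7.png

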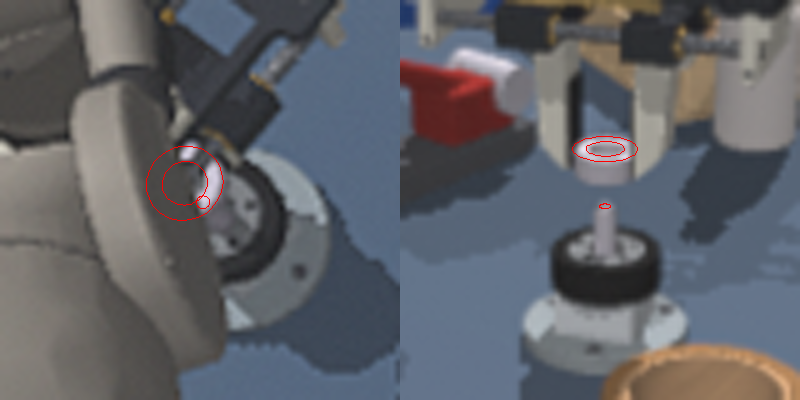

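Collar ring at (604,150) coincides with the drawn ring above the tip (605,206). Lowering.

Call:
{"name": "move_arm", "arguments": {
  "deltas": [
    {"x": 0,"y": 0,"z": 0.01,"wx": 0,"wy": 0,"wz": 0,"hand": 0.2},
    {"x": 0,"y": 0,"z": 0.02,"wx": 0,"wy": 0,"wz": 0,"hand": 0.2},
    {"x": 0,"y": 0,"z": 0.03,"wx": 0,"wy": 0,"wz": 0,"hand": 0.2},
    {"x": 0,"y": 0,"z": 0.038,"wx": 0,"wy": 0,"wz": 0,"hand": 0.2},
    {"x": 0,"y": 0,"z": 0.0415,"wx": 0,"wy": 0,"wz": 0,"hand": 0.2},
    {"x": 0,"y": 0,"z": 0.0415,"wx": 0,"wy": 0,"wz": 0,"hand": 0.2},
    {"x": 0,"y": 0,"z": 0.0415,"wx": 0,"wy": 0,"wz": 0,"hand": 0.2}
  ]
}}

```text
time: 20.42
tool_pos: [0.6402, 0.2618, 0.0583]
tool_rot: [3.141, -0.0, 0.89]
contact_force: [-2.4, -1.5, 5.7]
opening: 0.0325
```

Call:
{"name": "move_arm", "arguments": {
  "deltas": [
    {"x": 0,"y": 0,"z": 0,"wx": 0,"wy": 0,"wz": 0,"hand": 0.2},
    {"x": 0,"y": 0,"z": 0,"wx": 0,"wy": 0,"wz": 0,"hand": 0.7},
    {"x": 0,"y": 0,"z": 0,"wx": 0,"wy": 0,"wz": 0,"hand": 0.7},
    {"x": 0,"y": 0,"z": 0,"wx": 0,"wy": 0,"wz": 0,"hand": 0.7},
    {"x": 0,"y": 0,"z": 0,"wx": 0,"wy": 0,"wz": 0,"hand": 0.7},
    {"x": 0,"y": 0,"z": 0,"wx": 0,"wy": 0,"wz": 0,"hand": 0.7}
  ]
}}

```text
time: 21.18
tool_pos: [0.6402, 0.2618, 0.0576]
tool_rot: [3.142, 0.0, 0.89]
contact_force: [0.4, 0.1, 0.6]
opening: 0.0644
```

```bash
python3 -c "
from h import *
to(.6401,.2618,.16,51); to(.6491,-.0921,.15,51)"
```

```text
t 21.18 pos [0.6402 0.2618 0.0576] open 0.0644 F [0.4 0.1 0.6]
d [-1.000e-01 -1.000e-01 -1.024e+02] mm  w [0.   0.01 0.  ]
t 21.18 pos [0.6402 0.2618 0.0576] open 0.0644 F [0.4 0.1 0.6]
d [-269.4  229.6  -92.4] mm  w [0.   0.01 0.  ]
```

Call:
{"name": "move_arm", "arguments": {
  "deltas": [
    {"x": 0,"y": 0,"z": -0.05,"wx": 0,"wy": 0,"wz": 0,"hand": 0.7},
    {"x": 0,"y": 0,"z": -0.092,"wx": 0,"wy": 0,"wz": 0,"hand": 0.7},
    {"x": -0.045,"y": 0.038,"z": -0.092,"wx": 0,"wy": 0,"wz": 0,"hand": 0.7},
    {"x": -0.09,"y": 0.077,"z": -0.092,"wx": 0,"wy": 0,"wz": 0,"hand": 0.7},
    {"x": -0.135,"y": 0.115,"z": -0.092,"wx": 0,"wy": 0,"wz": 0,"hand": 0.7},
    {"x": -0.18,"y": 0.153,"z": -0.092,"wx": 0,"wy": 0,"wz": 0,"hand": 0.7},
    {"x": -0.225,"y": 0.192,"z": -0.092,"wx": 0,"wy": 0,"wz": 0,"hand": 0.7},
    {"x": -0.26,"y": 0.222,"z": -0.08,"wx": 0,"wy": 0,"wz": 0,"hand": 0.7}
  ]
}}

```text
time: 22.18
tool_pos: [0.6497, -0.0827, 0.1388]
tool_rot: [3.139, -0.001, 0.889]
contact_force: [0.2, 0.3, 0.6]
opening: 0.0643
```

Call:
{"name": "move_arm", "arguments": {
  "deltas": [
    {"x": -0.009,"y": 0.0075,"z": 0.03,"wx": 0,"wy": 0,"wz": 0,"hand": 0.7},
    {"x": -0.009,"y": 0.0075,"z": 0.07,"wx": 0,"wy": 0,"wz": 0,"hand": 0.7},
    {"x": -0.009,"y": 0.0075,"z": 0.09,"wx": 0,"wy": 0,"wz": 0,"hand": 0.7},
    {"x": -0.009,"y": 0.0075,"z": 0.09,"wx": 0,"wy": 0,"wz": 0,"hand": 0.7}
  ]
}}

```text
time: 22.68
tool_pos: [0.6481, -0.0915, 0.0459]
tool_rot: [-3.138, 0.002, 0.89]
contact_force: [0.4, 0.0, 0.7]
opening: 0.0643
```

```bash
python3 look.py a8 .64 .262 .06 .6401,.2618,.068,.010 .6401,.2618,.068,.017; python3 -c "
from h import *
to(.6491,-.0921,.004,51)"
```

```text
t 22.77 pos [ 0.6499 -0.0918  0.0486] open 0.0643 F [ 0.  -0.6  0.7]
d [-0.7 -0.5 44.6] mm  w [ 0.07 -0.03  0.01]
```

View pics/a8.png

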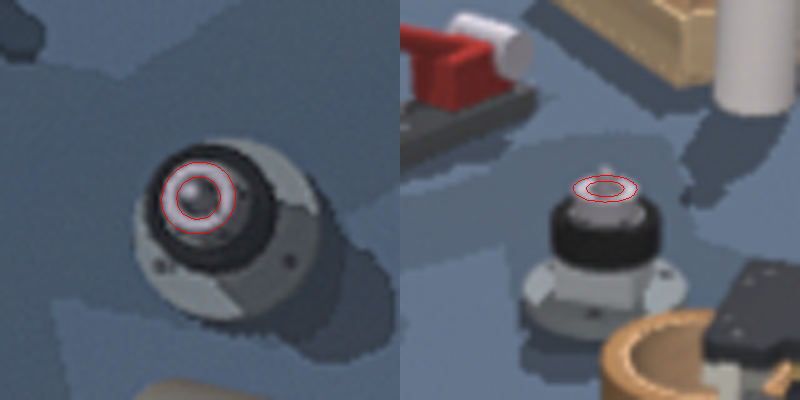

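Collar lies on the wheel, coinciding with the drawn seat at (198,199)/(605,189). Now the cap.

Call:
{"name": "move_arm", "arguments": {
  "deltas": [
    {"x": 0,"y": 0,"z": 0.025,"wx": 0,"wy": 0,"wz": 0,"hand": 0.7},
    {"x": 0,"y": 0,"z": 0.044,"wx": 0,"wy": 0,"wz": 0,"hand": 0.7},
    {"x": 0,"y": 0,"z": 0.044,"wx": 0,"wy": 0,"wz": 0,"hand": 0.7},
    {"x": 0,"y": 0,"z": 0.044,"wx": 0,"wy": 0,"wz": 0,"hand": 0.2},
    {"x": 0,"y": 0,"z": 0.044,"wx": 0,"wy": 0,"wz": 0,"hand": 0.2},
    {"x": 0,"y": 0,"z": 0.044,"wx": 0,"wy": 0,"wz": 0,"hand": 0.2},
    {"x": 0,"y": 0,"z": 0.044,"wx": 0,"wy": 0,"wz": 0,"hand": 0.2},
    {"x": 0,"y": 0,"z": 0.044,"wx": 0,"wy": 0,"wz": 0,"hand": 0.2}
  ]
}}

```text
time: 23.78
tool_pos: [0.6495, -0.0917, 0.0042]
tool_rot: [3.141, -0.0, 0.89]
contact_force: [-0.4, -0.9, 3.6]
opening: 0.0314
```

Call:
{"name": "move_arm", "arguments": {
  "deltas": [
    {"x": 0,"y": 0,"z": 0,"wx": 0,"wy": 0,"wz": 0,"hand": 0.2},
    {"x": 0,"y": 0,"z": 0,"wx": 0,"wy": 0,"wz": 0,"hand": 0.2},
    {"x": 0,"y": 0,"z": -0.04,"wx": 0,"wy": 0,"wz": 0,"hand": 0.2},
    {"x": 0,"y": 0,"z": -0.1,"wx": 0,"wy": 0,"wz": 0,"hand": 0.2},
    {"x": 0,"y": 0,"z": -0.15,"wx": 0,"wy": 0,"wz": 0,"hand": 0.2},
    {"x": 0,"y": 0,"z": -0.15,"wx": 0,"wy": 0,"wz": 0,"hand": 0.2}
  ]
}}

```text
time: 24.52
tool_pos: [0.6516, -0.0923, 0.1585]
tool_rot: [3.133, -0.004, 0.89]
contact_force: [0.6, 0.6, -1.0]
opening: 0.0314
```

```bash
python3 -c "
from h import *
to(.6401,.2618,.15,51)"
```

```text
t 24.52 pos [ 0.6516 -0.0923  0.1585] open 0.0314 F [ 0.6  0.6 -1. ]
d [ 267.9 -231.8    7.5] mm  w [ 0.48 -0.21  0.  ]
```

Call:
{"name": "move_arm", "arguments": {
  "deltas": [
    {"x": 0.045,"y": -0.038,"z": 0,"wx": 0,"wy": 0,"wz": 0,"hand": 0.2},
    {"x": 0.09,"y": -0.077,"z": 0,"wx": 0,"wy": 0,"wz": 0,"hand": 0.2},
    {"x": 0.135,"y": -0.115,"z": 0,"wx": 0,"wy": 0,"wz": 0,"hand": 0.2},
    {"x": 0.18,"y": -0.154,"z": 0,"wx": 0,"wy": 0,"wz": 0,"hand": 0.2},
    {"x": 0.225,"y": -0.192,"z": 0,"wx": 0,"wy": 0,"wz": 0,"hand": 0.2},
    {"x": 0.26,"y": -0.222,"z": 0,"wx": 0,"wy": 0,"wz": 0,"hand": 0.2},
    {"x": 0.2688,"y": -0.2297,"z": 0.02,"wx": 0,"wy": 0,"wz": 0,"hand": 0.2},
    {"x": 0.2688,"y": -0.2297,"z": 0.04,"wx": 0,"wy": 0,"wz": 0,"hand": 0.2}
  ]
}}

```text
time: 25.52
tool_pos: [0.6388, 0.2622, 0.1107]
tool_rot: [-3.14, 0.003, 0.892]
contact_force: [0.0, -1.2, -0.7]
opening: 0.0312
```

Call:
{"name": "move_arm", "arguments": {
  "deltas": [
    {"x": 0,"y": 0,"z": 0.005,"wx": 0,"wy": 0,"wz": 0,"hand": 0.2},
    {"x": 0,"y": 0,"z": 0.01,"wx": 0,"wy": 0,"wz": 0,"hand": 0.2},
    {"x": 0,"y": 0,"z": 0.01,"wx": 0,"wy": 0,"wz": 0,"hand": 0.2},
    {"x": 0,"y": 0,"z": 0.01,"wx": 0,"wy": 0,"wz": 0,"hand": 0.2},
    {"x": 0,"y": 0,"z": 0.01,"wx": 0,"wy": 0,"wz": 0,"hand": 0.2}
  ]
}}

```text
time: 26.15
tool_pos: [0.6402, 0.2617, 0.1043]
tool_rot: [3.141, -0.001, 0.89]
contact_force: [0.4, 0.3, -1.0]
opening: 0.0312
```

```bash
python3 -c "
from h import *
to(.6401,.2618,.072,51)"; python3 look.py a9 .64 .262 .08 .6401,.2618,.078,.003 .6401,.2618,.100,.016 .6401,.2618,.116,.016
```

```text
t 26.15 pos [0.6402 0.2617 0.1043] open 0.0312 F [ 0.4  0.3 -1. ]
d [-0.  -0.2 32.3] mm  w [ 0.04 -0.05 -0.01]
```

View pics/a9.png

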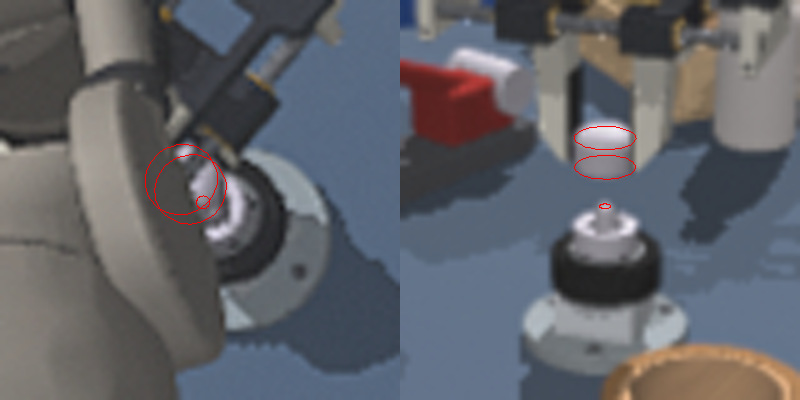

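Cap matches the drawn cylinder (605,140–167), above the tip at (605,206). Lower and release.

Call:
{"name": "move_arm", "arguments": {
  "deltas": [
    {"x": 0,"y": 0,"z": 0.01,"wx": 0,"wy": 0,"wz": 0,"hand": 0.2},
    {"x": 0,"y": 0,"z": 0.018,"wx": 0,"wy": 0,"wz": 0,"hand": 0.2},
    {"x": 0,"y": 0,"z": 0.025,"wx": 0,"wy": 0,"wz": 0,"hand": 0.2},
    {"x": 0,"y": 0,"z": 0.03,"wx": 0,"wy": 0,"wz": 0,"hand": 0.2},
    {"x": 0,"y": 0,"z": 0.0315,"wx": 0,"wy": 0,"wz": 0,"hand": 0.2},
    {"x": 0,"y": 0,"z": 0.0315,"wx": 0,"wy": 0,"wz": 0,"hand": 0.2},
    {"x": 0,"y": 0,"z": 0.0315,"wx": 0,"wy": 0,"wz": 0,"hand": 0.2}
  ]
}}

```text
time: 27.12
tool_pos: [0.6401, 0.2618, 0.0723]
tool_rot: [3.141, -0.0, 0.89]
contact_force: [-0.2, 0.5, 0.1]
opening: 0.0312
```

Call:
{"name": "move_arm", "arguments": {
  "deltas": [
    {"x": 0,"y": 0,"z": 0,"wx": 0,"wy": 0,"wz": 0,"hand": 0.2},
    {"x": 0,"y": 0,"z": 0,"wx": 0,"wy": 0,"wz": 0,"hand": 0.7},
    {"x": 0,"y": 0,"z": 0,"wx": 0,"wy": 0,"wz": 0,"hand": 0.7},
    {"x": 0,"y": 0,"z": 0,"wx": 0,"wy": 0,"wz": 0,"hand": 0.7},
    {"x": 0,"y": 0,"z": 0,"wx": 0,"wy": 0,"wz": 0,"hand": 0.7},
    {"x": 0,"y": 0,"z": 0,"wx": 0,"wy": 0,"wz": 0,"hand": 0.7}
  ]
}}

```text
time: 27.88
tool_pos: [0.6399, 0.2617, 0.0722]
tool_rot: [3.142, 0.0, 0.89]
contact_force: [0.4, 0.6, -0.3]
opening: 0.064
```

Call:
{"name": "move_arm", "arguments": {
  "deltas": [
    {"x": 0,"y": 0,"z": -0.03,"wx": 0,"wy": 0,"wz": 0,"hand": 0.7},
    {"x": 0,"y": 0,"z": -0.08,"wx": 0,"wy": 0,"wz": 0,"hand": 0.7},
    {"x": -0.05,"y": 0.03,"z": -0.11,"wx": 0,"wy": 0,"wz": 0,"hand": 0.7},
    {"x": -0.1,"y": 0.06,"z": -0.11,"wx": 0,"wy": 0,"wz": 0,"hand": 0.7},
    {"x": -0.15,"y": 0.09,"z": -0.11,"wx": 0,"wy": 0,"wz": 0,"hand": 0.7},
    {"x": -0.2,"y": 0.12,"z": -0.11,"wx": 0,"wy": 0,"wz": 0,"hand": 0.7},
    {"x": -0.24,"y": 0.15,"z": -0.11,"wx": 0,"wy": 0,"wz": 0,"hand": 0.7},
    {"x": -0.24,"y": 0.15,"z": -0.11,"wx": 0,"wy": 0,"wz": 0,"hand": 0.7}
  ]
}}

```text
time: 28.88
tool_pos: [0.6053, -0.0228, 0.1824]
tool_rot: [3.141, 0.001, 0.885]
contact_force: [0.3, 0.8, -0.6]
opening: 0.0644
```

```bash
python3 look.py a10 .64 .262 .06 .6401,.2618,.068,.016 .6401,.2618,.084,.016
```

```text
(no output)
```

View pics/a10.png

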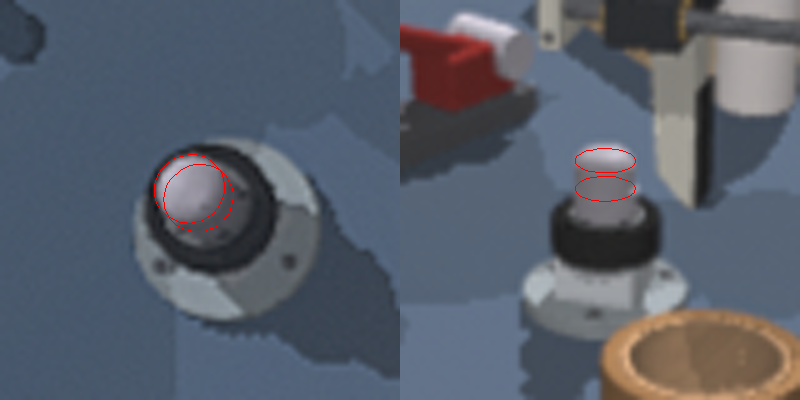

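```bash
python3 - <<'E'
from h import *
a=cv2.imread('pics/top0.png');b=viewer.read_camera('top')[:,:,::-1].copy();cv2.imwrite('pics/end.png',b)
for k,(u,v,w) in {'tape':(212,161,26),'tin':(149,231,24)}.items():
    r=cv2.matchTemplate(b[v-w-12:v+w+12,u-w-12:u+w+12],a[v-w:v+w,u-w:u+w],cv2.TM_CCOEFF_NORMED); _,m,_,l=cv2.minMaxLoc(r); print(k,round(m,3),np.array(l)-12)
print(robot.hand_in())
E
```

```text
tape 0.075 [ 12 -10]
tin 0.982 [0 0]
the job is handed in; nothing more can be done
None
```

The full set is on the tall stud: spacer block, wheel, collar and cap, in that order. I released everything and handed the job in at about 29 s, but it reported no verdict.

- **Stack:** In the last pictures the cap lay on its drawn seat outline (68–84 mm above the bench, on the stud's axis) in both cameras, looking level. The block, wheel and collar had each matched their seats in the pictures taken after placing, with the wheel off by about 2 mm at most.
- **Gripper:** It was open and well away from the stack.
- **Tin:** It had not moved; its image matched the first picture (0.98, zero shift).
- **Tape roll:** The same top-camera check failed for the tape roll (match 0.08), probably because the arm was over it there. I did not check that explanation. In the side crops the visible part of the roll stayed in the same place, and no unexpected contact force showed at the end of any move.

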